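Record a soundbox back for the crack check

ROBOT

A 6-joint arm with a two-finger parallel gripper is mounted at the origin on the work surface. World frame = base frame: x ahead of the robot, y to its left, z up, the work surface at z = 0. Lengths are in mm, angles in rad, forces in N, time in s.
With the tool pointing down it reaches from about 350 to 775 mm from the base axis. Payload 7.3 kg.
Tool frame: the origin (TCP) lies between the finger pads; the fingertips stand 14 mm ahead of it and the grasp point (between the pads) lies 5 mm behind it; z points along the fingers, y is the line along which they close (so a half turn about z gives the same grasp; the last joint's range is limited). The gripper opens to 92 mm and grips with 3 to 60 N. Pads are 19 mm wide; open, the fingers measure 130 mm over their backs; the gripper's body (75 mm by 190 mm) begins 47 mm behind the grasp point.
Start: joints at [-0.146, 0.342, 1.524, -0, 1.275, -0.146], TCP at [525.018, 0.02, 240.741] pointing down, gripper open.
Joint ranges: [-2.53, 2.53], [-0.77, 2.02], [0.04, 2.7], [-1, 4.14], [0.28, 2.66], [-3.11, 3.11]. Speed limits (rad/s): [2.57, 2.57, 3.14, 3.14, 3.14, 3.14].

INTERFACE

Orientations are given as [roll, pitch, yaw] about the fixed x, y, z axes, in that order (R = Rz(yaw) Ry(pitch) Rx(roll)).
In Python, from plant import get_obs, cams, close_job gives the robot as it stands. The module is installed in compiled form; this text tells all that it offers.
- The arm moves only by the shell command python3 -m creep 'ROWS'. ROWS is JSON, a list of rows, each an object of numbers: "hand": the opening, from 0 (shut) to 1 (fully open); "tx", "ty", "tz": the shift along the tool's x, y, z in m; "spin": the turn about the tool's z in degrees. In form: [{"hand": .., "tx": .., "ty": .., "tz": .., "spin": ..}, ...]. A call has 1 to 5 rows; each row shifts and turns the commanded pose from where the row before left it, along the tool's axes as they then stand; what a row does not reach is not made up. A row lasts 1/8 s, in which the tool goes at most 62.5 mm and 10.7 degrees, less where a joint would pass 70% of its speed; a pose out of reach is approached as far as the arm can. A call is refused whole if a number of a shift passes 0.0625 or a number of a turn 10.7, either way. A call with a gripper value outside its range is refused whole. The fingers move at their own pace and stop on an object; the grip force is fixed at half the most. Time passes only in rows, so rows that do not move let the fingers close. It gives the time, the measured TCP pose, the force, the opening and the grip force at its end, in the units of the state.
- get_obs(): the state, without advancing time (a new reading comes with each control period).
- cams.capture(name): name is "scene" or "side" or "wrist"; returns a dict with "color" (480x640x3 uint8, red, green, blue), "K" (3x3 intrinsics, pixels), "R" (3x3) and "t" (3): a world point X has camera coordinates R X + t. Camera axes: x right, y down, z forward; pixel columns grow to the right and rows downward; lengths in mm; the calibration is good to about 2 mm. The wrist camera is an equidistant fisheye: a pixel r from the principal point sees the ray r / f radians off the axis. A picture is of the moment at which its call begins. There is no depth.
- close_job(): hands the job in; it is judged then, once.
The state is a dict: "time": time; "joint_positions": joint angles; "dq": joint speeds; "tau": joint torques, N m; "tool_pos": TCP position; "tcp_rot": TCP orientation; "contact_force": force on the tool from outside, world axes, zero at the start; "moment": the same for the moment, N m; "grip_width": finger opening in mm; "finger_force": force on a finger pad.
Only numpy, scipy, OpenCV 4.12 (cv2) and the standard library are available. Lean on these libraries where they do the work, as an engineer would, in place of code of your own. Each camera call takes 0.05 s, during which the arm holds its last target. There are 200 camera calls.

TASK

Start the inspection recording: press the round push button on the camera's control box fully down and let it come up again, before the part is taken. Then take the dark bakelite soundbox back (the disc with the short neck) out of the drying rack and hold it up in the air to the inspection camera: neck pointing at the lens, disc square to the camera's line of sight, its middle on that line and 14 cm in front of the lens glass. Finish there, still holding it steady in the gripper and touching nothing else with it; do not bump the camera head, and leave the other parts where they are.

Things in the scene. Friction and masses are not known exactly. Their poses are not given: they have to be found in the camera images.
- record (a joint): travel of the record button in m: 0 is up (at rest), 0.006 is fully down; a spring returns it, fully down takes about 5 N
- record_top (a point): centre of the top face of the record button, a steel push button 32 mm across in a dark round collar 48 mm across (its top stands 10 mm above the collar and 58 mm above the counter), pressed straight down. It is the only button on the grey control box (80 x 110 mm, 36 mm high), which is fixed to the counter
- back_center (a point): the soundbox back: dark bakelite disc, 54 mm across, 12 mm thick, about 60 g, on edge in a rack station, a round neck (18 mm across) standing 18 mm out of the middle of one face. Point: centre of the disc, 56 mm above the counter in the rack. x axis: disc's axis, out through the neck; z up in the rack. Rim free on both sides: grip across its 54 mm from above; it lifts straight out
- rack: beech drying rack, fixed: 190 mm long (x axis), 62 mm wide; origin: centre of its underside. Parts stand on edge, axes along x, across two rods (tops 33 mm above the counter, 16 mm either side of the middle), at x = -52, 0 and 52 mm, each between four pegs (tops 58 mm above the counter, 16 mm either side of the middle) with 1.5 mm play. End blocks 36 mm high
- lens (a point): centre of the front glass of the inspection camera's lens, in the middle of a ring light 64 mm across. The x axis lies along the line of sight and points back into the camera: the camera looks along -x, which is tipped 0.15 to 0.45 rad downwards; y is level. Height and tilt vary from start to start and then stay
- camera: the inspection camera head that carries the lens: white box 56 x 52 x 52 mm with a black barrel and ring light in front, on an aluminium clamp on a column. Origin at its tilt axis, 70 mm behind the lens glass; same axes as the lens
- stand: the camera's stand, fixed to the counter: grey foot 150 x 150 x 18 mm and a steel column 22 mm across and 400 mm high. Origin under the foot 40 mm in front of the column; its -x axis is the camera's heading seen from above
- ring_center (a point): the soundbox front ring: an open dark bakelite ring, 54 mm outside, 42 mm inside, 12 mm thick, without a neck, on edge in the rack; centre of the ring. To be left alone
- cover_center (a point): the spring barrel cover: a plain flat steel disc, 54 mm in diameter and 12 mm thick, without a neck, on edge in the rack; centre of the disc. To be left alone
- pivot: the nickel tone arm pivot: round flange 48 mm across with a post and a level tube on top, 48 mm high, on the counter; origin under the flange. To be left alone
- stay: the mahogany lid stay: a flat bar 186 x 22 x 10 mm with brass ends, lying on the counter; origin under its middle. To be left alone

How it is judged (in metres and radians):
On the way, in this order (a step that is already met when the one before it is completed fails the run):
1. the record button is pressed fully down while the soundbox back is still in the rack (value of joint record above 0.005 m and distance of back_center from where it was at the start of the episode below 0.015 m), for 0.05 s.
2. the record button is let up again (value of joint record below 0.0015 m), for 0.1 s.
3. the soundbox back is carried in the air by the gripper, clear of the rack (contact force between the fingers and back above 0.5 N and contact force between back and rack below 0.05 N and height (world z) of back_center above 0.095 m), for 0.2 s.
At the end, for the whole second after the job is handed in: still held in the air by the gripper alone and steady; disc centre 125 to 155 mm before the lens glass and within 12 mm of the lens axis sideways and up and down; neck towards the lens, axis within 10 degrees of the line of sight; button up; ring, cover, pivot and stay within 20 mm of their starts (all of step 3 and contact force between back and stand below 0.05 N and contact force between back and control below 0.05 N and contact force between back and counter below 0.05 N and x of back_center in the frame of lens between -0.155 and -0.125 m and y of back_center in the frame of lens between -0.012 and 0.012 m and z of back_center in the frame of lens between -0.012 and 0.012 m and angle between the x axis of back_center and the x axis of lens, either way round below 0.175 rad and x of lens in the frame of back_center above 0.1 m and linear speed of back below 0.02 m/s and angular speed of back below 0.15 rad/s and value of joint record below 0.0015 m and distance of each of ring_center, cover_center, pivot, stay from where it was at the start of the episode below 0.02 m); the arm keeps its last pose, push and grip.
It fails at once if the camera head is bumped (more than 3 N) (contact force between camera and anything else above 3 N).
It fails at once if the front ring is moved more than 20 mm (distance of ring_center from where it was at the start of the episode above 0.02 m).
It fails at once if the steel cover is moved more than 20 mm (distance of cover_center from where it was at the start of the episode above 0.02 m).
It fails at once if the tone arm pivot is moved more than 20 mm (distance of pivot from where it was at the start of the episode above 0.02 m).
It fails at once if the lid stay is moved more than 20 mm (distance of stay from where it was at the start of the episode above 0.02 m).
It also fails if it takes over 48 s, if anything falls off the work surface, if the arm or the gripper's body presses on something with over 40 N, if the wrist force passes 120 N, or if a joint passes its speed limit or range.

## Working session

There is one attempt and no reset: what is moved stays moved. The work goes in short steps, Python scripts to look and compute and a shell command to move; the robot and the scene stay as the last step left them, time stands still between calls to the robot, and variables do not carry over. Pictures are saved under pics/ and viewed, at most 10 in all, crops included, and the job is handed in when it is done.

```bash
mkdir -p pics; python3 - <<'E'
from plant import get_obs,cams
import cv2,numpy as np,pickle
o=get_obs();print(o)
d={}
for n in("scene","side","wrist"):
    c=cams.capture(n);d[n]=c;cv2.imwrite(f"pics/{n}0.png",c["color"][:,:,::-1]);print(n,c["K"].tolist(),np.round(c["R"],4).tolist(),np.round(c["t"],1).tolist(), (-c["R"].T@c["t"]).round())
pickle.dump(d,open("c0.pkl","wb"))
E
```

```text
{'time': 0.0, 'joint_positions': array([-1.46027679e-01,  3.42702529e-01,  1.52501912e+00,  7.07677260e-06,
        1.27542674e+00, -1.46005619e-01]), 'dq': array([ 8.13532037e-04, -2.43348545e-03, -1.25733320e-03, -6.46056263e-04,
        6.48724320e-06, -1.70651364e-03]), 'tau': array([ 7.61924657e-04, -4.31245601e+01, -2.44219762e+01,  7.17750052e-02,
        5.59406646e-02, -1.04314388e-04]), 'tool_pos': array([5.24604394e+02, 6.79913996e-02, 2.40054709e+02]), 'tcp_rot': array([-3.14005445e+00, -2.33035226e-04,  1.57077202e+00]), 'contact_force': array([-0.28235753, -0.20361924,  0.11420919]), 'moment': array([0.02134354, 0.02831157, 0.03358582]), 'finger_force': 0.0, 'grip_width': 92.03364710151227}
scene [[521.7161201523053, 0.0, 323.31350437315785], [0.0, 521.7161201523053, 240.36113694442423], [0.0, 0.0, 1.0]] [[0.7099, 0.7043, 0.002], [0.5842, -0.5873, -0.5602], [-0.3934, 0.3989, -0.8283]] [-424.6, -186.0, 1378.6] [ 952. -360. 1039.]
side [[476.6733817610531, 0.0, 327.74495919989783], [0.0, 476.6733817610531, 246.2741599782304], [0.0, 0.0, 1.0]] [[0.9948, -0.101, 0.0115], [-0.0591, -0.6669, -0.7428], [0.0827, 0.7383, -0.6694]] [-535.5, 181.4, 956.9] [ 464. -640.  781.]
wrist [[371.64829954431775, 0.0, 319.49928857732834], [0.0, 371.64829954431775, 236.0849154182866], [0.0, 0.0, 1.0]] [[1.0, 0.0009, -0.0017], [0.0014, -0.9646, 0.2638], [-0.0014, -0.2638, -0.9646]] [-524.5, -33.3, 390.5] [525.  71. 385.]
```

View pics/scene0.png

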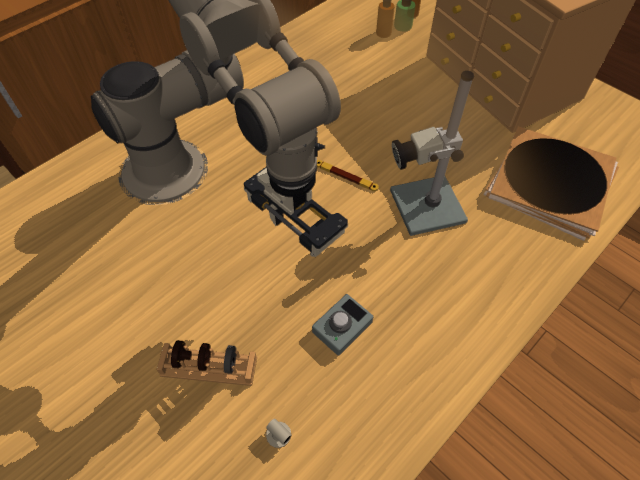

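View pics/side0.png

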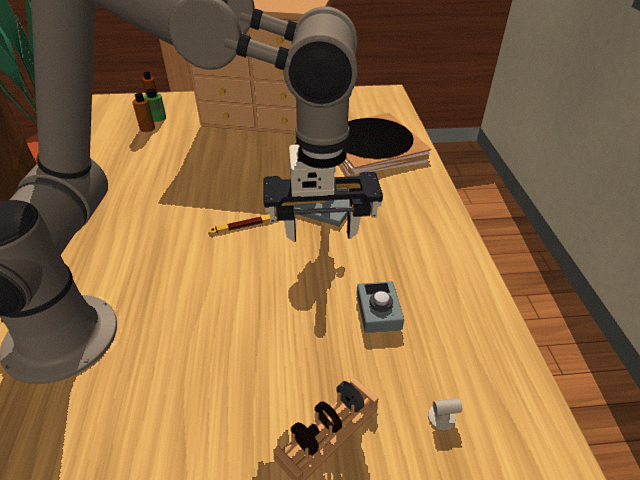

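View pics/wrist0.png

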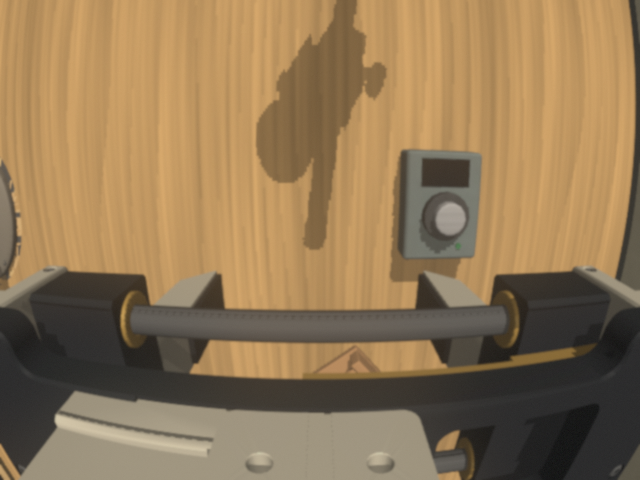

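The scene view shows the button at (341,320), the rack at (208,360) and the camera ring at (402,153). In the side view the back looks like the left part at (306,437), the ring is at (328,417) and the cover at (350,396), with the lens hidden by the gripper. The wrist view shows the button at (450,217). Next I'll zoom in on the rack and the camera head.

```bash
cat > h.py <<'E'
import numpy as np,cv2
def ray(c,uv):
    K=c["K"];x=(uv[0]-K[0,2])/K[0,0];y=(uv[1]-K[1,2])/K[1,1]
    if c.get("fish"):
        r=np.hypot(x,y);s=np.sin(r)/max(r,1e-9);d=np.array([x*s,y*s,np.cos(r)])
    else: d=np.array([x,y,1.])
    d=c["R"].T@d;return -c["R"].T@c["t"],d/np.linalg.norm(d)
def plane(c,uv,z):
    o,d=ray(c,uv);return o+d*(z-o[2])/d[2]
def tri(*pairs):
    A=0;b=0;rs=[ray(c,p) for c,p in pairs]
    for o,d in rs:
        P=np.eye(3)-np.outer(d,d);A=A+P;b=b+P@o
    X=np.linalg.solve(A,b)
    return X,[round(float(np.linalg.norm((np.eye(3)-np.outer(d,d))@(X-o))),1) for o,d in rs]
def proj(c,X):
    p=c["R"]@np.asarray(X,float)+c["t"]
    if c.get("fish"):
        th=np.arctan2(np.hypot(p[0],p[1]),p[2]);q=p[:2]/np.hypot(p[0],p[1])*th
    else:q=p[:2]/p[2]
    return q*c["K"][0,0]+c["K"][:2,2]
E
python3 - <<'E'
import pickle,cv2,numpy as np
from h import *
d=pickle.load(open("c0.pkl","rb"));d["wrist"]["fish"]=1
s,e,w=d["scene"],d["side"],d["wrist"]
print("btn",plane(s,(341,320),58),plane(e,(382,298),58),plane(w,(450,218),58))
def crop(c,x,y,W,H,k):return cv2.resize(c["color"][y:y+H,x:x+W,::-1],None,fx=k,fy=k,interpolation=cv2.INTER_CUBIC)
a=crop(s,155,335,110,55,3.6);b=crop(e,270,375,110,100,3.6);cc=crop(s,385,120,100,80,3.8)
im=np.zeros((600,800,3),np.uint8)
im[:a.shape[0],:a.shape[1]]=a;im[200:200+b.shape[0],:b.shape[1]]=b;im[:cc.shape[0],400:400+cc.shape[1]]=cc
cv2.imwrite("pics/z1.png",im)
E
```

```text
btn [651.83160717  -2.60698338  58.        ] [647.47418316  -7.23752228  58.        ] [ 6.46899272e+02 -1.33172939e-01  5.80000000e+01]
```

View pics/z1.png

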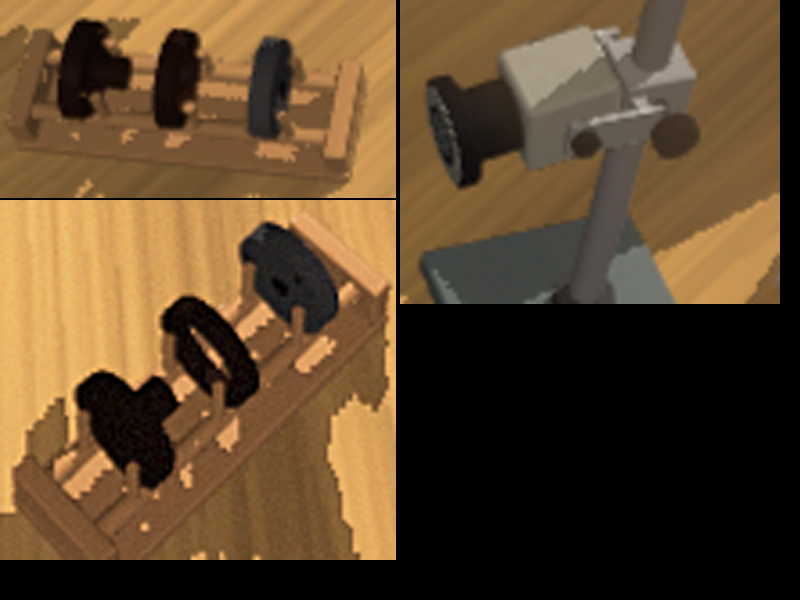

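The back is in the left station. Its neck points toward the ring, away from the nearer end block. The camera head looks toward the left of the scene image and downwards.

```bash
python3 - <<'E'
import pickle,cv2,numpy as np
from h import *
d=pickle.load(open("c0.pkl","rb"));d["wrist"]["fish"]=1
s,e,w=d["scene"],d["side"],d["wrist"]
def blob(c,box,f):
    x,y,W,H=box;m=f(c["color"][y:y+H,x:x+W].astype(int)).astype(np.uint8)
    n,l,st,ce=cv2.connectedComponentsWithStats(m);i=1+st[1:,4].argmax();return ce[i]+[x,y],st[i]
lt=lambda a:(a.min(2)>120)&(a.max(2)-a.min(2)<30)
bs=[]
for n,c,b in(("s",s,(315,300,55,45)),("e",e,(362,283,40,40)),("w",w,(420,190,60,60))):
    p,st=blob(c,b,lt);bs.append((c,p));print(n,p,st,plane(c,p,58))
print("btn tri",tri(*bs))
f=lambda u,v:(270+u/3.6,375+(v-200)/3.6)
for n,p in(("LL",(15,462)),("LR",(116,548)),("UL",(300,215)),("UR",(388,285))):print(n,plane(e,f(*p),36).round(1))
dk=lambda a:a.max(2)<50
g=lambda u,v:(155+u/3.6,335+v/3.6)
# disc rim centres, hand-picked: centre of each part
print("back s",plane(s,g(78,68),56),"e",plane(e,f(125,428),56), tri((s,g(78,68)),(e,f(125,428))))
print("cover",tri((s,g(270,87)),(e,f(290,277))));print("ring",tri((s,g(177,78)),(e,f(211,351))))
h=lambda u,v:(385+(u-400)/3.8,120+v/3.8)
for z in(180,220,260,300):print("lens",z,plane(s,h(442,132),z).round())
for n,p in(("clmn",(580,290)),("colmn top of box",(610,150))):print(n,plane(s,h(*p),18 if p[0]==580 else 200).round())
for p in((391,186),(434,178),(467,221),(412,234)):print("foot",plane(s,p,18).round())
print("coltop",plane(s,(468,75),400).round())
E
```

```text
s [340.52447552 318.3986014 ] [ 19  12  14  13 143] [648.64178898  -0.6858007   58.        ]
e [381.00809061 303.7815534 ] [  0   0  40  39 618] [642.63045286 -22.29914969  58.        ]
w [450.16066482 218.02631579] [ 16  12  29  32 722] [ 6.47064929e+02 -1.56358892e-01  5.80000000e+01]
btn tri (array([647.98399831,  -2.17130736,  44.36125004]), [6.7, 6.5, 4.0])
LL [ 423.4 -285.5   36. ]
LR [ 465.4 -326.9   36. ]
UL [ 566.2 -174.1   36. ]
UR [ 602.8 -216.    36. ]
back s [ 471.06875177 -284.51031      56.        ] e [ 472.4660349  -284.48619168   56.        ] (array([ 472.20585502, -284.94576862,   57.68326029]), [0.4, 0.4])
cover (array([ 554.04227075, -217.21565282,   53.8912869 ]), [0.6, 0.6])
ring (array([ 513.30699052, -249.87424304,   52.61876672]), [0.7, 0.7])
lens 180 [497. 332. 180.]
lens 220 [518. 300. 220.]
lens 260 [540. 268. 260.]
lens 300 [561. 235. 300.]
clmn [568. 419.  18.]
colmn top of box [585. 373. 200.]
foot [472. 371.  18.]
foot [533. 469.  18.]
foot [675. 417.  18.]
foot [605. 293.  18.]
coltop [578. 406. 400.]
```

```bash
python3 -m creep '[{"hand":0,"ty":0.04,"tz":0.03},{"hand":0,"ty":0.04,"tz":0.04},{"hand":0,"ty":0.04,"tz":0.04},{"hand":0,"ty":0.003,"tz":0.03},{"hand":0}]'; python3 - <<'E'
from plant import *
import numpy as np
o=get_obs();print(o["time"],o["tool_pos"].round(1),o["tcp_rot"].round(3),o["grip_width"])
import cv2;c=cams.capture("wrist");cv2.imwrite("pics/w1.png",c["color"][:,:,::-1])
c["fish"]=1
from h import proj
print(proj(c,(647.5,-.5,58)))
E
```

```text
0.15 [5.247e+02 1.000e-01 2.402e+02] [-3.14  -0.     1.571] 91.66206610062014
[450.41910482 218.3451936 ]invalid input at $[0]: expected keys hand, tx, ty, tz, spin
```

View pics/w1.png

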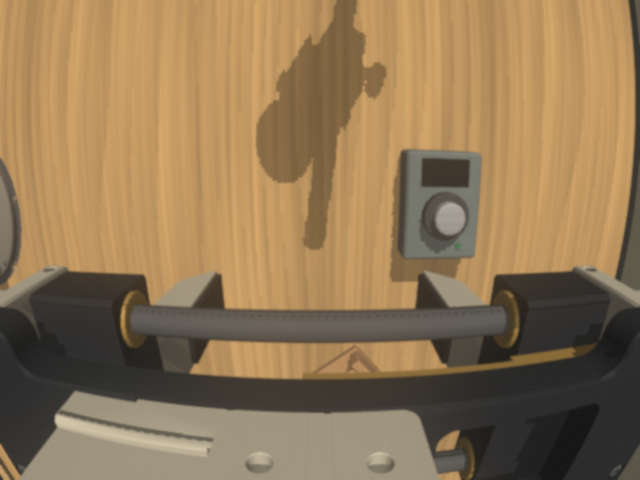

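The picture hasn't changed because the call was refused: every row needs all five keys. The button is still at (450,217), and the computed point projects right onto it.

```bash
python3 -m creep '[{"hand":0,"tx":0,"ty":0.04,"tz":0.03,"spin":0},{"hand":0,"tx":0,"ty":0.04,"tz":0.04,"spin":0},{"hand":0,"tx":0,"ty":0.04,"tz":0.04,"spin":0},{"hand":0,"tx":0,"ty":0.003,"tz":0.035,"spin":0},{"hand":0,"tx":0,"ty":0,"tz":0,"spin":0}]'; python3 - <<'E'
from plant import *
o=get_obs();print(o["time"],o["tool_pos"].round(1),o["tcp_rot"].round(3),o["grip_width"])
E
```

```text
time: 0.82
tool_pos: [646.0, 0.3, 92.1]
tcp_rot: [-3.134, -0.001, 1.571]
contact_force: [0.0, 0.4, 0.0]
grip_width: 46.9
finger_force: 0.0
0.825 [6.46e+02 3.00e-01 9.21e+01] [-3.134e+00 -1.000e-03  1.571e+00] 46.94214755191024
```

```bash
python3 -m creep '[{"hand":0,"tx":0,"ty":0.001,"tz":0,"spin":0},{"hand":0,"tx":0,"ty":0,"tz":0,"spin":0},{"hand":0,"tx":0,"ty":0,"tz":0,"spin":0},{"hand":0,"tx":0,"ty":0,"tz":0.005,"spin":0},{"hand":0,"tx":0,"ty":0,"tz":0.01,"spin":0}]'; python3 -m creep '[{"hand":0,"tx":0,"ty":0,"tz":0.005,"spin":0},{"hand":0,"tx":0,"ty":0,"tz":0.004,"spin":0},{"hand":0,"tx":0,"ty":0,"tz":0.003,"spin":0},{"hand":0,"tx":0,"ty":0,"tz":0,"spin":0}]'
```

```text
time: 1.45
tool_pos: [649.2, 0.0, 80.8]
tcp_rot: [3.14, 0.0, 1.571]
contact_force: [-1.6, -0.3, 0.1]
grip_width: 0.6
finger_force: 0.0
time: 1.95
tool_pos: [648.8, 0.1, 68.8]
tcp_rot: [-3.141, -0.0, 1.571]
contact_force: [-2.0, -1.2, 3.3]
grip_width: 0.2
finger_force: 1.7
```

```bash
python3 -m creep '[{"hand":0,"tx":0,"ty":0,"tz":0.002,"spin":0},{"hand":0,"tx":0,"ty":0,"tz":0.0015,"spin":0},{"hand":0,"tx":0,"ty":0,"tz":0,"spin":0}]'
```

```text
time: 2.33
tool_pos: [649.2, 0.0, 66.2]
tcp_rot: [3.141, 0.0, 1.571]
contact_force: [-3.9, 0.0, 7.9]
grip_width: 0.3
finger_force: 4.2
```

```bash
python3 -m creep '[{"hand":0,"tx":0,"ty":0,"tz":0.001,"spin":0},{"hand":0,"tx":0,"ty":0,"tz":0,"spin":0},{"hand":0,"tx":0,"ty":0,"tz":-0.012,"spin":0},{"hand":0,"tx":0,"ty":0,"tz":-0.02,"spin":0},{"hand":0,"tx":0,"ty":0,"tz":-0.03,"spin":0}]'; python3 -m creep '[{"hand":1,"tx":0,"ty":0,"tz":-0.04,"spin":0},{"hand":1,"tx":0,"ty":0,"tz":-0.04,"spin":0},{"hand":1,"tx":-0.04,"ty":-0.025,"tz":0,"spin":0},{"hand":1,"tx":-0.04,"ty":-0.025,"tz":0,"spin":0},{"hand":1,"tx":-0.04,"ty":-0.025,"tz":0,"spin":0}]'; python3 -m creep '[{"hand":1,"tx":-0.04,"ty":-0.025,"tz":0,"spin":0},{"hand":1,"tx":-0.04,"ty":-0.025,"tz":0,"spin":0},{"hand":1,"tx":-0.04,"ty":-0.025,"tz":0,"spin":0},{"hand":1,"tx":-0.03,"ty":-0.025,"tz":0,"spin":-10},{"hand":1,"tx":0,"ty":0,"tz":0,"spin":-10}]'
```

```text
time: 2.95
tool_pos: [648.7, 0.1, 125.9]
tcp_rot: [-3.14, -0.0, 1.571]
contact_force: [1.2, -1.1, 0.1]
grip_width: 0.5
finger_force: 0.0
time: 3.58
tool_pos: [573.5, -121.1, 206.3]
tcp_rot: [3.141, 0.0, 1.571]
contact_force: [0.1, -1.2, -1.7]
grip_width: 45.8
finger_force: 0.0
time: 4.2
tool_pos: [472.6, -272.4, 206.3]
tcp_rot: [-3.142, 0.001, 1.922]
contact_force: [0.3, 0.1, 0.7]
grip_width: 90.9
finger_force: 0.0
```

```bash
python3 -m creep '[{"hand":1,"tx":0,"ty":0,"tz":0,"spin":-10.6},{"hand":1,"tx":0,"ty":0,"tz":0,"spin":-10.6},{"hand":1,"tx":0,"ty":0,"tz":0,"spin":-10.6},{"hand":1,"tx":0,"ty":0,"tz":0,"spin":-10.6},{"hand":1,"tx":0,"ty":0,"tz":0,"spin":-10.6}]';python3 -m creep '[{"hand":1,"tx":0,"ty":0,"tz":0,"spin":-10.6},{"hand":1,"tx":0,"ty":0,"tz":0,"spin":-10.6},{"hand":1,"tx":0,"ty":0,"tz":0,"spin":-10.6},{"hand":1,"tx":0,"ty":0,"tz":0,"spin":-10.6},{"hand":1,"tx":0,"ty":0,"tz":0,"spin":-10.6}]'; python3 - <<'E'
from plant import get_obs,cams
import cv2,numpy as np,pickle
o=get_obs();print(o["tool_pos"].round(1),o["tcp_rot"].round(3),o["joint_positions"].round(2))
d={n:cams.capture(n) for n in("scene","side","wrist")};d["wrist"]["fish"]=1
pickle.dump(d,open("c1.pkl","wb"))
def crop(c,x,y,W,H,k):return cv2.resize(c["color"][y:y+H,x:x+W,::-1],None,fx=k,fy=k,interpolation=cv2.INTER_CUBIC)
a=crop(d["scene"],380,115,100,75,4);b=crop(d["side"],280,110,100,150,4)
im=np.zeros((600,800,3),np.uint8);im[:300,:400]=a;im[:,400:]=b
im[310:550,:320]=cv2.resize(d["wrist"]["color"][:,:,::-1],(320,240))
cv2.imwrite("pics/z2.png",im)
E
```

```text
time: 4.82
tool_pos: [474.2, -270.2, 206.2]
tcp_rot: [-3.141, 0.001, 2.851]
contact_force: [-0.4, -0.9, 0.1]
grip_width: 91.9
finger_force: 0.0
time: 5.45
tool_pos: [474.2, -270.2, 206.2]
tcp_rot: [-3.141, 0.0, -2.507]
contact_force: [0.4, 0.7, -0.4]
grip_width: 91.9
finger_force: 0.0
[ 474.2 -270.2  206.2] [-3.141  0.    -2.507] [-0.66  0.41  1.52  0.    1.21 -2.86]
```

View pics/z2.png

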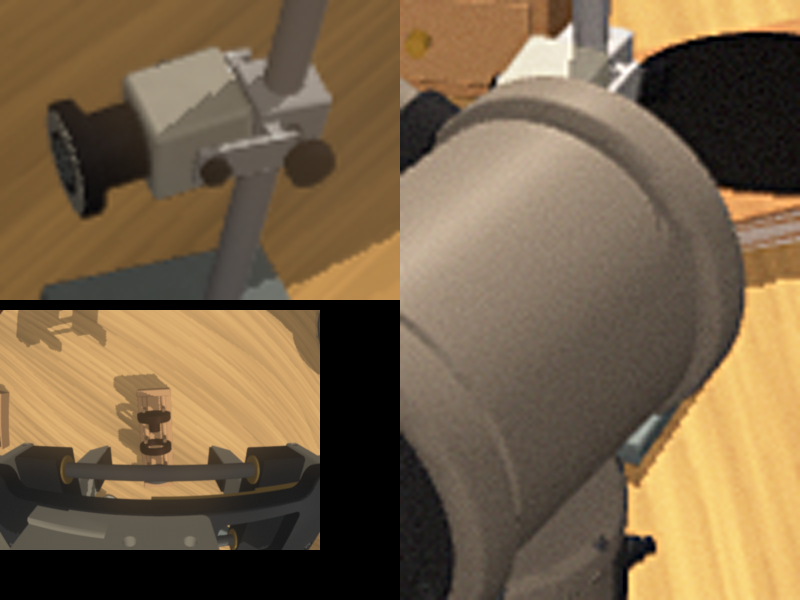

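The side camera is blocked by the arm again. The wrist view shows the back at about (306,212), with the rack running almost vertically in the image. I'll measure the back in that picture.

```bash
python3 - <<'E'
import pickle,cv2,numpy as np
from h import *
w=pickle.load(open("c1.pkl","rb"))["wrist"]
g=w["color"].astype(int).max(2)
m=(g[185:300,250:360]<60).astype(np.uint8)
n,l,st,ce=cv2.connectedComponentsWithStats(m)
for i in range(1,n):
    if st[i,4]>60:
        x,y,W,H,_=st[i];x+=250;y+=185;print(st[i],ce[i]+[250,185])
        print(" widths at rows:",[(r,250+np.where(l[r-185]==i)[0].min(),250+np.where(l[r-185]==i)[0].max()) for r in range(y,y+H,3)])
t=np.array([474.2,-270.2]);a=-2.507
tx=np.array([np.cos(a),np.sin(a)]);ty=np.array([np.sin(a),-np.cos(a)])
for X in((472.2,-284.9),(471,-284.5)):
    q=np.array(X)-t;print("in tool",q@tx,q@ty)
    n_=-tx*6
    for z in(29,56,83):print(z,proj(w,(*X,z)))
cv2.imwrite("pics/z3.png",cv2.resize(w["color"][140:290,240:380,::-1],None,fx=4,fy=4,interpolation=cv2.INTER_CUBIC))
E
```

```text
in tool 10.32551449147449 -10.652405854376276
29 [307.00941671 205.65238079]
56 [305.89244802 211.77856207]
83 [304.56459557 219.08556381]
in tool 11.054750592725654 -9.61886112451116
29 [308.17487513 204.83143442]
56 [307.15902576 210.88841127]
83 [305.95107401 218.11430171]
```

View pics/z3.png

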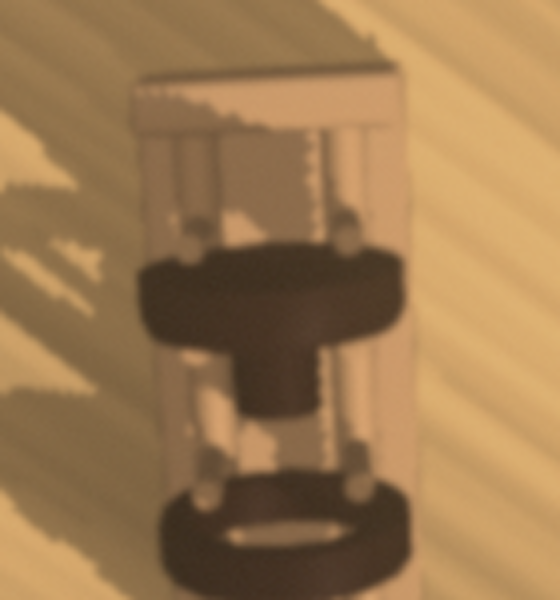

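```bash
python3 - <<'E'
import pickle,numpy as np
from h import *
w=pickle.load(open("c1.pkl","rb"))["wrist"]
b=plane(w,(307.75,211.5),56);r=plane(w,(311.5,272),56)
A=plane(w,(240+135/4,140+105/4),36);B=plane(w,(240+405/4,140+100/4),36)
print(b,r,np.linalg.norm(b-r),np.degrees(np.arctan2(*(r-b)[1::-1])),"end block normal",np.degrees(np.arctan2(*(B-A)[1::-1])),np.linalg.norm(A-B))
t=np.array([474.2,-270.2]);a=-2.507
tx=np.array([np.cos(a),np.sin(a)]);ty=np.array([np.sin(a),-np.cos(a)]);q=b[:2]-t;print(q@tx,q@ty)
E
```

```text
[ 471.12850122 -283.81873383   56.        ] [ 511.6293362  -250.88030635   56.        ] 52.20400022142911 39.12069020398356 end block normal 126.96493927960715 57.189212927482274
10.547378537474996 -9.146410333875851
```

```bash
python3 -m creep '[{"hand":1,"tx":0.0108,"ty":-0.0095,"tz":0,"spin":-2.7},{"hand":1,"tx":0,"ty":0,"tz":0.04,"spin":0},{"hand":1,"tx":0,"ty":0,"tz":0.04,"spin":0},{"hand":1,"tx":0,"ty":0,"tz":0.03,"spin":0},{"hand":1,"tx":0,"ty":0,"tz":0.015,"spin":0}]';python3 -m creep '[{"hand":1,"tx":0,"ty":0,"tz":0.015,"spin":0},{"hand":1,"tx":0,"ty":0,"tz":0.0145,"spin":0},{"hand":1,"tx":0,"ty":0,"tz":0,"spin":0}]'; python3 - <<'E'
from plant import *
import cv2
c=cams.capture("wrist")["color"];s=cams.capture("side")["color"]
import numpy as np
cv2.imwrite("pics/z4.png",np.hstack([cv2.resize(c[120:,100:540],(440,360)),cv2.resize(s[340:480,220:400],(360,360))])[:,:,::-1])
E
```

```text
time: 6.22
tool_pos: [470.4, -283.6, 79.7]
tcp_rot: [3.14, -0.0, -2.469]
contact_force: [0.2, -0.6, 0.4]
grip_width: 91.8
finger_force: 0.0
time: 6.6
tool_pos: [470.5, -283.8, 51.0]
tcp_rot: [3.14, -0.0, -2.467]
contact_force: [0.1, 0.6, 1.1]
grip_width: 92.0
finger_force: 0.0
```

View pics/z4.png

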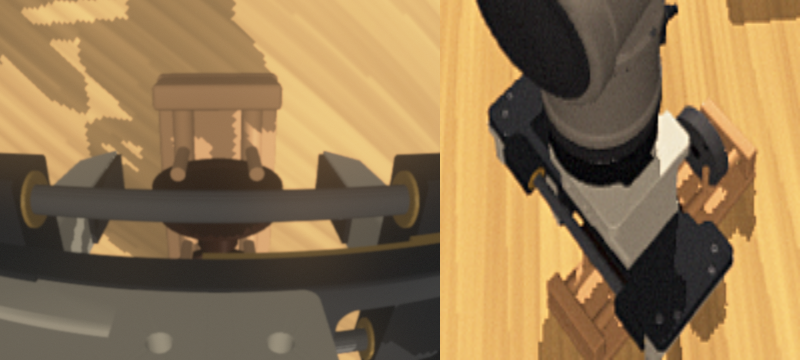

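The disc is centred between the fingers at crop pixel (217,195) and nothing is touching, so I'll close the gripper.

```bash
python3 -m creep '[{"hand":0,"tx":0,"ty":0,"tz":0,"spin":0},{"hand":0,"tx":0,"ty":0,"tz":0,"spin":0},{"hand":0,"tx":0,"ty":0,"tz":0,"spin":0},{"hand":0,"tx":0,"ty":0,"tz":0,"spin":0},{"hand":0,"tx":0,"ty":0,"tz":0,"spin":0}]'; python3 -m creep '[{"hand":0,"tx":0,"ty":0,"tz":0,"spin":0},{"hand":0,"tx":0,"ty":0,"tz":0,"spin":0},{"hand":0,"tx":0,"ty":0,"tz":0,"spin":0}]'; python3 - <<'E'
from plant import *
import cv2,pickle
c=cams.capture("side");pickle.dump(c,open("side2.pkl","wb"))
cv2.imwrite("pics/z5.png",cv2.resize(c["color"][100:250,240:400,::-1],None,fx=4,fy=4,interpolation=cv2.INTER_CUBIC))
E
```

```text
time: 7.32
tool_pos: [471.2, -284.3, 51.9]
tcp_rot: [-3.14, 0.0, -2.466]
contact_force: [0.1, -0.3, 0.1]
grip_width: 52.6
finger_force: 30.0
time: 7.7
tool_pos: [471.2, -284.3, 51.9]
tcp_rot: [-3.141, 0.0, -2.466]
contact_force: [1.4, -1.6, 0.6]
grip_width: 53.1
finger_force: 30.0
```

View pics/z5.png

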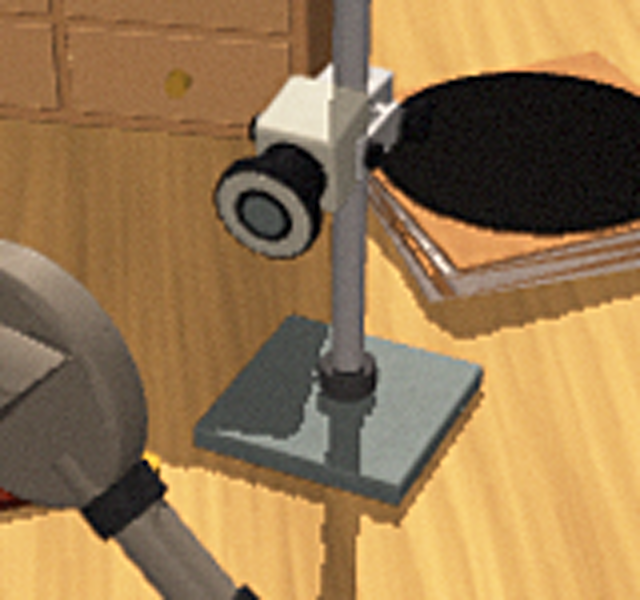

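The side view now shows the lens glass clearly at crop (262,215), which is image (305.5,153.7). The foot corners are at crop (195,440), (293,318), (483,372) and (402,488). I'll triangulate the lens, take the heading from the foot, and get the tilt from the barrel's midline and the ring ellipse.

```bash
cat > lens.py <<'E'
import pickle,cv2,numpy as np
from h import *
s=pickle.load(open("c1.pkl","rb"))["scene"];e=pickle.load(open("side2.pkl","rb"))
fe=lambda u,v:(240+u/4-.4,100+v/4-.4);fs=lambda u,v:(380+u/4-.4,115+v/4-.4)
C=[plane(e,fe(*p),18) for p in((195,438),(293,318),(483,372),(402,488))]
for i in range(4):
    v=C[(i+1)%4]-C[i];print(C[i].round(1),np.linalg.norm(v).round(1),np.degrees(np.arctan2(v[1],v[0])).round(1))
print("foot c",np.mean(C,0)); print("col base",plane(e,fe(347,375),24))
L,r=tri((s,fs(67,160)),(e,fe(263,214)));print("lens",L,r)
def ell(c,box,f,name):
    x,y,W,H=box;m=f(c["color"][y:y+H,x:x+W].astype(int)).astype(np.uint8)
    n,l,st,ce=cv2.connectedComponentsWithStats(m);i=1+st[1:,4].argmax()
    ct,_=cv2.findContours((l==i).astype(np.uint8),cv2.RETR_EXTERNAL,cv2.CHAIN_APPROX_NONE)
    E=cv2.fitEllipse(max(ct,key=len));print(name,st[i],np.add(E[0],(x,y)),E[1:]);return E
gr=lambda a:(a.min(2)>85)&(a.max(2)-a.min(2)<30)
ell(e,(293,138,28,28),gr,"side annulus")
for th in(45,60,75):ell(s,(388,136,18,36),lambda a:(a.max(2)>th)&(a.max(2)-a.min(2)<25),"scene annulus")
np.save("L.npy",L)
# tilt from scene barrel midline, for headings
p0=np.array(fs(67,160));p1=np.array(fs(141,140));print("scene img dir",np.degrees(np.arctan2(*(p1-p0)[::-1])))
for hd in(60,64,68,72,76):
    out=[]
    for t in np.arange(.1,.55,.05):
        d=np.array([np.cos(np.radians(hd))*np.cos(t),np.sin(np.radians(hd))*np.cos(t),np.sin(t)])
        q=proj(s,L+40*d)-proj(s,L);qe=proj(e,L+70*d)
        # side/scene ellipse minor-axis dir == projected normal
        q2=proj(e,L+20*d)-proj(e,L);out.append((t.round(2),np.degrees(np.arctan2(q[1],q[0])).round(0),np.degrees(np.arctan2(q2[1],q2[0])).round(0)))
    print(hd,*[tuple(map(float,o)) for o in out])
E
python3 lens.py
```

```text
[470.7 356.   18. ] 152.6 60.7
[545.3 489.1  18. ] 145.9 -31.5
[669.8 413.   18. ] 139.3 -120.4
[599.4 292.8  18. ] 143.4 153.8
foot c [571.28058523 387.7244312   18.        ]
col base [575.76463033 409.09024816  24.        ]
lens [515.61308409 305.33754125 213.92767655] [0.2, 0.2]
side annulus [  2   5  22  21 188] [305.46891212 153.19186592] ((16.318525314331055, 24.256549835205078), 128.14822387695312)
scene annulus [ 4  6  9 26 73] [396.06738281 154.58333588] ((4.506200313568115, 24.268949508666992), 164.07313537597656)
scene annulus [ 4  7  7 10 25] [394.38771057 148.00326538] ((3.6242575645446777, 10.306432723999023), 153.3804931640625)Traceback (most recent call last):
  File "lens.py", line 17, in <module>
    for th in(45,60,75):ell(s,(388,136,18,36),lambda a:(a.max(2)>th)&(a.max(2)-a.min(2)<25),"scene annulus")
                        ~~~^^^^^^^^^^^^^^^^^^^^^^^^^^^^^^^^^^^^^^^^^^^^^^^^^^^^^^^^^^^^^^^^^^^^^^^^^^^^^^^^^
  File "lens.py", line 14, in ell
    E=cv2.fitEllipse(max(ct,key=len));print(name,st[i],np.add(E[0],(x,y)),E[1:]);return E
cv2.error: OpenCV(4.12.0) /io/opencv/modules/imgproc/src/shapedescr.cpp:361: error: (-201:Incorrect size of input array) There should be at least 5 points to fit the ellipse in function 'fitEllipseNoDirect'
```

```bash
sed -i 's/^for th in(45,60,75)/for th in(40,45)/' lens.py; cat >> lens.py <<'E'
# column axis: its midline in several side and scene rows, intersect planes at rows -> gray mask midpoints
for n,c,rows,x0,x1 in(("e",e,range(150,190,8),318,340),("s",s,range(80,125,8),440,475)):
    for r in rows:
        a=c["color"][r,x0:x1].astype(int);k=np.where(a.max(1)-a.min(1)<22)[0]
        print(n,r,x0+k.min(),x0+k.max(),end="; ")
E
python3 lens.py | tail -n +9
```

```text
scene annulus [ 4  6  9 26 98] [396.13213444 154.3760128 ] ((4.700361251831055, 24.061256408691406), 164.47010803222656)
scene annulus [ 4  6  9 26 73] [396.06738281 154.58333588] ((4.506200313568115, 24.268949508666992), 164.07313537597656)
scene img dir -15.124007308310569
60 (0.1, -15.0, -52.0) (0.15, -17.0, -54.0) (0.2, -19.0, -56.0) (0.25, -21.0, -58.0) (0.3, -23.0, -60.0) (0.35, -24.0, -61.0) (0.4, -26.0, -63.0) (0.45, -28.0, -64.0) (0.5, -30.0, -66.0)
64 (0.1, -18.0, -57.0) (0.15, -20.0, -59.0) (0.2, -22.0, -61.0) (0.25, -24.0, -62.0) (0.3, -26.0, -64.0) (0.35, -27.0, -65.0) (0.4, -29.0, -67.0) (0.45, -31.0, -68.0) (0.5, -32.0, -69.0)
68 (0.1, -22.0, -62.0) (0.15, -24.0, -64.0) (0.2, -25.0, -66.0) (0.25, -27.0, -67.0) (0.3, -29.0, -68.0) (0.35, -30.0, -70.0) (0.4, -32.0, -71.0) (0.45, -34.0, -72.0) (0.5, -35.0, -73.0)
72 (0.1, -25.0, -68.0) (0.15, -27.0, -69.0) (0.2, -29.0, -71.0) (0.25, -30.0, -72.0) (0.3, -32.0, -73.0) (0.35, -33.0, -74.0) (0.4, -35.0, -75.0) (0.45, -36.0, -76.0) (0.5, -38.0, -77.0)
76 (0.1, -29.0, -74.0) (0.15, -30.0, -75.0) (0.2, -32.0, -76.0) (0.25, -33.0, -77.0) (0.3, -35.0, -78.0) (0.35, -37.0, -79.0) (0.4, -38.0, -79.0) (0.45, -39.0, -80.0) (0.5, -41.0, -81.0)
e 150 318 330; e 158 318 330; e 166 323 330; e 174 323 330; e 182 318 330; Traceback (most recent call last):
  File "lens.py", line 33, in <module>
    print(n,r,x0+k.min(),x0+k.max(),end="; ")
                 ~~~~~^^
    return umr_minimum(a, axis, None, out, keepdims, initial, where)
ValueError: zero-size array to reduction operation minimum which has no identity
```

```bash
cat > fit.py <<'E'
import pickle,numpy as np
from h import *
from scipy.optimize import least_squares
s=pickle.load(open("c1.pkl","rb"))["scene"];e=pickle.load(open("side2.pkl","rb"));L=np.load("L.npy")
def N(h,t):return np.array([np.cos(h)*np.cos(t),np.sin(h)*np.cos(t),np.sin(t)])
def feat(x):
    d=N(*x);o=[]
    for c in(s,e):
        q=proj(c,L+10*d)-proj(c,L);k=L+c["R"].T@c["t"];k/=np.linalg.norm(k);o+=[np.degrees(np.arctan2(q[1],q[0])),abs(d@k)]
    return np.array(o+[np.degrees(x[0])])
m=np.array([-16,.19,-52,.67,58.]);sg=np.array([2,.03,3,.08,2.])
r=least_squares(lambda x:(feat(x)-m)/sg,[1.,.2]);print(np.degrees(r.x[0]),r.x[1],feat(r.x),r.fun)
J=np.linalg.inv(r.jac.T@r.jac);print(np.sqrt(np.diag(J)))
d=N(*r.x);print("target",L-140*d,"axis pt",L+70*d)
E
python3 fit.py
```

```text
58.3482452483662 0.14528429230916232 [-15.72844447   0.18693644 -52.00771056   0.67094044  58.34824525] [ 0.13577776 -0.10211861 -0.00257019  0.0117555   0.17412262]
[0.021336   0.02852031]
target [442.92135401 187.41762148 193.65935396] axis pt [551.95894913 364.29750113 224.06183785]
```

```bash
python3 -m creep '[{"hand":0,"tx":0,"ty":0,"tz":-0.009,"spin":0},{"hand":0,"tx":0,"ty":0,"tz":-0.009,"spin":0},{"hand":0,"tx":0,"ty":0,"tz":0,"spin":0}]'; python3 -m creep '[{"hand":0,"tx":0.001,"ty":0,"tz":0,"spin":0},{"hand":0,"tx":0.001,"ty":0,"tz":0,"spin":0},{"hand":0,"tx":0,"ty":0,"tz":0,"spin":0}]';python3 -m creep '[{"hand":0,"tx":0.001,"ty":0,"tz":0,"spin":0},{"hand":0,"tx":0.0005,"ty":0,"tz":0,"spin":0},{"hand":0,"tx":0,"ty":0,"tz":0,"spin":0}]'
```

```text
time: 8.12
tool_pos: [471.2, -284.2, 70.7]
tcp_rot: [-3.14, 0.0, -2.466]
contact_force: [-0.7, -0.2, 0.1]
grip_width: 52.9
finger_force: 30.0
time: 8.5
tool_pos: [469.3, -285.0, 69.6]
tcp_rot: [3.141, 0.0, -2.466]
contact_force: [0.8, 2.2, -0.6]
grip_width: 52.9
finger_force: 30.0
time: 8.88
tool_pos: [468.8, -285.4, 69.7]
tcp_rot: [3.141, 0.002, -2.466]
contact_force: [5.2, 5.4, -0.3]
grip_width: 53.2
finger_force: 30.0
```

```bash
python3 -m creep '[{"hand":0,"tx":0.001,"ty":0,"tz":0,"spin":0},{"hand":0,"tx":0,"ty":0,"tz":0,"spin":0}]'; python3 -m creep '[{"hand":0,"tx":0.001,"ty":0,"tz":0,"spin":0},{"hand":0,"tx":0,"ty":0,"tz":0,"spin":0}]'
```

```text
time: 9.12
tool_pos: [468.3, -285.8, 69.8]
tcp_rot: [-3.142, 0.002, -2.466]
contact_force: [5.8, 6.5, 0.6]
grip_width: 53.2
finger_force: 30.0
time: 9.38
tool_pos: [467.7, -286.3, 69.9]
tcp_rot: [-3.141, 0.002, -2.466]
contact_force: [5.5, 7.1, 0.9]
grip_width: 53.2
finger_force: 30.0
```

```bash
python3 -m creep '[{"hand":0,"tx":-0.0035,"ty":0,"tz":0,"spin":0},{"hand":0,"tx":0,"ty":0,"tz":-0.02,"spin":0},{"hand":0,"tx":0,"ty":0,"tz":-0.03,"spin":0},{"hand":0,"tx":0,"ty":0,"tz":-0.03,"spin":0},{"hand":0,"tx":0,"ty":0,"tz":-0.03,"spin":0}]'; python3 -m creep '[{"hand":0,"tx":-0.01,"ty":0.018,"tz":-0.01,"spin":0},{"hand":0,"tx":-0.0216,"ty":0.0365,"tz":0,"spin":0},{"hand":0,"tx":-0.0216,"ty":0.0365,"tz":0,"spin":0},{"hand":0,"tx":-0.0216,"ty":0.0365,"tz":0,"spin":0},{"hand":0,"tx":-0.0216,"ty":0.0365,"tz":0,"spin":0}]';  python3 -m creep '[{"hand":0,"tx":-0.0216,"ty":0.0365,"tz":0,"spin":0},{"hand":0,"tx":-0.0216,"ty":0.0365,"tz":0,"spin":0},{"hand":0,"tx":-0.0216,"ty":0.0365,"tz":0,"spin":0},{"hand":0,"tx":-0.0216,"ty":0.0365,"tz":0,"spin":0},{"hand":0,"tx":-0.0216,"ty":0.0365,"tz":0,"spin":0}]'; python3 -m creep '[{"hand":0,"tx":-0.012,"ty":0.0185,"tz":0,"spin":0},{"hand":0,"tx":0,"ty":0,"tz":0,"spin":-10},{"hand":0,"tx":0,"ty":0,"tz":0,"spin":-9.6},{"hand":0,"tx":0,"ty":0,"tz":0,"spin":0},{"hand":0,"tx":0,"ty":0,"tz":0,"spin":0}]'
python3 - <<'E'
from plant import *
import cv2,pickle,numpy as np
from h import proj
o=get_obs();print(o["tool_pos"].round(1),o["tcp_rot"].round(3),o["grip_width"])
d={n:cams.capture(n) for n in("scene","side")};pickle.dump(d,open("c3.pkl","wb"))
D=o["tool_pos"]+[0,0,4];im=[]
for n in d:
    p=proj(d[n],D);x,y=(p-[37,50]).astype(int);print(n,p,x,y);im.append(cv2.resize(d[n]["color"][y:y+100,x:x+75,::-1],(300,400),interpolation=cv2.INTER_CUBIC))
cv2.imwrite("pics/z6.png",np.hstack(im))
E
```

```text
time: 10.0
tool_pos: [468.9, -285.6, 180.5]
tcp_rot: [3.141, -0.001, -2.466]
contact_force: [0.1, -0.0, -1.1]
grip_width: 53.2
finger_force: 30.0
time: 10.62
tool_pos: [440.4, -94.6, 188.7]
tcp_rot: [3.14, -0.001, -2.466]
contact_force: [0.3, 0.0, -0.9]
grip_width: 53.6
finger_force: 30.0
time: 11.25
tool_pos: [410.2, 114.7, 188.8]
tcp_rot: [3.141, -0.002, -2.466]
contact_force: [1.1, 1.0, -1.0]
grip_width: 53.4
finger_force: 30.0
time: 11.88
tool_pos: [409.2, 135.0, 189.3]
tcp_rot: [3.141, -0.001, -2.127]
contact_force: [0.1, -0.4, -0.6]
grip_width: 52.9
finger_force: 30.0
[409.2 135.  189.3] [ 3.141e+00 -1.000e-03 -2.127e+00] 52.86279934768664
scene [305.16366951 177.20888272] 268 127
side [258.38528442 208.3667076 ] 221 158
```

View pics/z6.png

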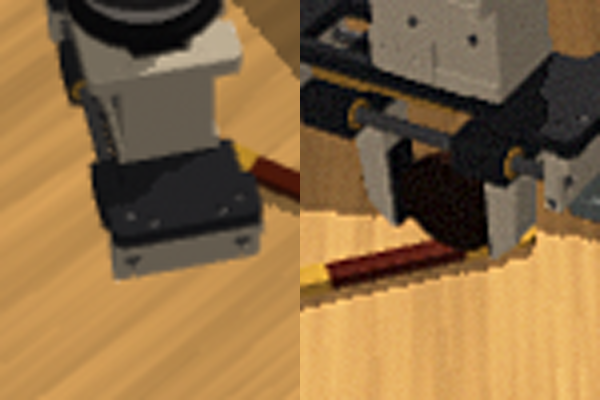

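The scene view shows only the back of a finger. In the side view the disc hangs straight between the fingers, with its lower rim at crop (165,250). The wrist camera is the sensitive one for tilt, so I'll compare the disc's lower rim in it before and after pivoting, numerically.

```bash
cat > tilt.py <<'E'
from plant import *
import cv2,numpy as np
from h import *
o=get_obs();w=cams.capture("wrist");w["fish"]=1
cv2.imwrite("pics/wt.png",w["color"][:,:,::-1])
old=cv2.imread("pics/z4.png")[:,:440].max(2).astype(int);new=w["color"][120:,100:540].max(2).astype(int)
for c in(195,205,217,230,240):print(c,"old",old[145:185:2,c].tolist(),"\n   new",new[145:185:2,c].tolist())
T=o["tool_pos"];a=o["tcp_rot"][2];n=-np.array([np.cos(a),np.sin(a),0]);u=np.array([0,0,1.]);v=np.cross(u,n)
for dz in(4,6):
  for t in(0,.1,.15,.2,.25):
    n2=n*np.cos(t)+u*np.sin(t);u2=u*np.cos(t)-n*np.sin(t)
    P=np.array([proj(w,T+[0,0,dz]+27*(np.cos(q)*u2+np.sin(q)*v)-6*n2) for q in np.linspace(0,2*np.pi,181)])-[100,120]
    b=P[:,1].argmin();print(dz,t,"bottom px",P[b].round(1),"x range",P[:,0].min().round(1),P[:,0].max().round(1))
E
python3 tilt.py
```

```text
195 old [209, 208, 208, 209, 203, 193, 190, 148, 69, 57, 59, 59, 58, 55, 53, 53, 53, 52, 52, 53] 
   new [224, 229, 233, 234, 234, 232, 230, 227, 192, 95, 75, 75, 73, 73, 71, 68, 67, 67, 64, 65]
205 old [220, 221, 221, 220, 221, 220, 208, 113, 60, 60, 61, 60, 57, 54, 54, 55, 54, 54, 53, 51] 
   new [226, 226, 226, 226, 224, 222, 220, 214, 130, 78, 76, 77, 72, 72, 69, 68, 67, 66, 66, 63]
217 old [153, 153, 153, 154, 152, 151, 128, 74, 60, 61, 62, 60, 57, 57, 55, 57, 54, 53, 52, 54] 
   new [225, 224, 222, 221, 222, 225, 227, 196, 102, 75, 78, 76, 73, 71, 70, 68, 66, 66, 66, 63]
230 old [154, 155, 155, 155, 154, 154, 144, 87, 63, 64, 65, 64, 62, 59, 60, 59, 57, 58, 57, 55] 
   new [224, 221, 219, 217, 219, 225, 228, 213, 118, 77, 76, 75, 73, 70, 70, 71, 68, 67, 65, 64]
240 old [182, 182, 182, 182, 181, 183, 179, 141, 73, 66, 66, 66, 66, 62, 62, 63, 61, 59, 60, 59] 
   new [228, 228, 226, 226, 226, 227, 228, 222, 161, 80, 75, 75, 73, 72, 70, 69, 68, 65, 64, 63]
4 0 bottom px [219.1 153.4] x range 153.6 284.5
4 0.1 bottom px [219.1 158.3] x range 153.7 284.3
4 0.15 bottom px [219.1 160.8] x range 153.8 284.3
4 0.2 bottom px [219.1 163.4] x range 153.9 284.1
4 0.25 bottom px [219.1 166. ] x range 154.1 284.0
6 0 bottom px [219.1 154.9] x range 152.8 285.3
6 0.1 bottom px [219.1 159.8] x range 152.9 285.1
6 0.15 bottom px [219.1 162.4] x range 153.0 285.0
6 0.2 bottom px [219.1 165. ] x range 153.1 284.9
6 0.25 bottom px [219.1 167.6] x range 153.3 284.8
```

```bash
cat > arc.py <<'E'
import cv2,numpy as np,pickle,sys
from plant import *
from h import *
from scipy.optimize import least_squares
w=cams.capture("wrist");w["fish"]=1;o=get_obs();T=o["tool_pos"];a=o["tcp_rot"][2]
n=-np.array([np.cos(a),np.sin(a),0]);u=np.array([0,0,1.]);v=np.cross(u,n)
def contour(g,thr):
    pts=[]
    for c in range(152,290,2):
        k=g[135:188,c]; i=np.where((k[1:]<thr)&(k[:-1]>=thr))[0]
        if len(i)and (k[i[0]+1:i[0]+6]<thr).all():
            r=i[0];f=(k[r]-thr)/(k[r]-k[r+1]);pts.append((c,135+r+f))
    return np.array(pts)
def curve(x):
    ax,lat,t,dz=x;n2=n*np.cos(t)+u*np.sin(t);u2=u*np.cos(t)-n*np.sin(t);C=T+dz*u+ax*n+lat*v
    return np.array([proj(w,C+27*(-np.cos(q)*u2+np.sin(q)*v)-6*n2) for q in np.linspace(-1.9,1.9,121)])-[100,120]
def res(x,p):
    K=curve(x);A,B=K[:-1],K[1:];d=B-A;L=(d**2).sum(1)
    s=np.clip(((p[:,None]-A)*d).sum(2)/L,0,1);q=A+s[...,None]*d;e=p[:,None]-q
    m=(e**2).sum(2);j=m.argmin(1);i=np.arange(len(p));cr=d[j,0]*e[i,j,1]-d[j,1]*e[i,j,0]
    return np.sqrt(m[i,j])*np.sign(cr)
old=cv2.imread("pics/z4.png")[:,:440].max(2).astype(float);new=w["color"][120:,100:540].max(2).astype(float)
for name,g,thr,dz in(("old",old,100,5),("new",new,115,4.1)):
    p=contour(g,thr);p=p[(p[:,1]<186)]
    print(name,len(p),p[::5].round(1).tolist())
    for fd in(0,1):
        f=(lambda x:res([*x,dz],p)) if not fd else (lambda x:np.r_[res(x,p),(x[3]-dz)/.5])
        r=least_squares(f,[0,0,.05]+[dz]*fd,loss="soft_l1",f_scale=.5);e=res(r.x if fd else [*r.x,dz],p);print(r.x.round(3),"rms",np.median(abs(e)).round(2))
E
python3 arc.py
```

```text
old 64 [[152.0, 184.2], [162.0, 170.6], [172.0, 178.7], [182.0, 179.6], [192.0, 159.8], [202.0, 159.6], [212.0, 158.5], [222.0, 158.1], [232.0, 159.2], [242.0, 159.5], [252.0, 179.5], [262.0, 178.7], [274.0, 173.5]]
[ 2.76  -1.011 -0.024] rms 0.45
[ 2.757 -1.011 -0.024  5.013] rms 0.45
new 69 [[152.0, 156.0], [162.0, 171.3], [172.0, 168.7], [182.0, 165.3], [192.0, 163.2], [202.0, 161.8], [212.0, 160.9], [222.0, 160.6], [232.0, 161.3], [242.0, 162.3], [252.0, 164.0], [262.0, 166.6], [272.0, 170.6], [282.0, 154.8]]
[1.634 0.5   0.088] rms 0.34
[1.622 0.5   0.087 4.139] rms 0.34
```

The fit gives the disc tilted about 0.1 rad neck-up, against a lens tilt of about 0.15. That leaves enough margin, so I'll move to the final pose.

```bash
python3 -m creep '[{"hand":0,"tx":-0.015,"ty":-0.0005,"tz":0,"spin":0},{"hand":0,"tx":-0.02,"ty":-0.0005,"tz":0,"spin":0},{"hand":0,"tx":-0.016,"ty":-0.0005,"tz":0.001,"spin":0},{"hand":0,"tx":-0.01,"ty":0,"tz":0,"spin":0},{"hand":0,"tx":0,"ty":0,"tz":0,"spin":0}]'; python3 -m creep '[{"hand":0,"tx":0,"ty":0,"tz":0,"spin":0},{"hand":0,"tx":0,"ty":0,"tz":0,"spin":0},{"hand":0,"tx":0,"ty":0,"tz":0,"spin":0}]'; python3 arc.py | tail -2; python3 - <<'E'
from plant import *
import numpy as np,pickle,cv2
from h import *
o=get_obs();print(o["tool_pos"].round(1),o["tcp_rot"].round(3),o["dq"].round(3))
a=o["tcp_rot"][2];n=-np.array([np.cos(a),np.sin(a),0]);C=o["tool_pos"]+1.6*n+[-.5*n[1],.5*n[0],4.1]
L=np.load("L.npy");h=np.radians(58.3);t=.155
X=np.array([np.cos(h)*np.cos(t),np.sin(h)*np.cos(t),np.sin(t)]);Y=np.array([-np.sin(h),np.cos(h),0]);Z=np.cross(X,Y)
print("in lens frame",[(C-L)@k for k in(X,Y,Z)])
# has the camera head moved? compare scene ring area
s0=pickle.load(open("c1.pkl","rb"))["scene"]["color"].astype(int);s1=cams.capture("scene")["color"].astype(int)
print("head diff",abs(s0-s1)[130:175,388:470].mean(),"rack diff",abs(pickle.load(open("c0.pkl","rb"))["scene"]["color"].astype(int)-s1)[335:385,195:260].mean())
E
```

```text
time: 12.7
tool_pos: [443.5, 186.5, 188.5]
tcp_rot: [3.141, -0.0, -2.123]
contact_force: [0.4, 0.8, -0.8]
grip_width: 53.2
finger_force: 30.0
time: 13.08
tool_pos: [443.2, 185.7, 188.8]
tcp_rot: [-3.141, 0.0, -2.125]
contact_force: [0.1, 0.5, -1.5]
grip_width: 53.0
finger_force: 30.0
[1.63  0.272 0.091] rms 0.33
[1.618 0.274 0.09  4.141] rms 0.33
[443.2 185.8 188.8] [-3.141  0.    -2.124] [ 0.     0.003 -0.002 -0.002 -0.001 -0.   ]
in lens frame [np.float64(-139.7299984881744), np.float64(-0.7562532524183561), np.float64(0.5810695368216078)]
head diff 2.4278229448961155 rack diff 5.489948717948718
```

```bash
python3 -c "from plant import close_job;print(close_job())"
```

```text
the job is handed in; nothing more can be done
None
```

I handed the job in with the button pressed and let up again, and the soundbox back held steady at about 140 mm from the lens and within about 1 mm of its axis, neck towards the lens and about 0.06 rad off the line of sight by my own measurements; the hand-in gave no verdict.

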